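Park the circuit board slide on its stop pin

ROBOT

A 7-joint arm with a two-finger parallel gripper is mounted at the origin on the work surface. World frame = base frame: x ahead of the robot, y to its left, z up, the work surface at z = 0. Lengths are in mm, angles in rad, forces in N, time in s.
With the tool pointing down it reaches from about 425 to 950 mm from the base axis. Payload 4.7 kg.
Tool frame: the origin (TCP) lies midway between the tips of the shut fingers; the grasp point (between the pads) lies 19 mm behind it; z points along the fingers, y is the line along which they close (so a half turn about z gives the same grasp; the last joint's range is limited). The gripper opens to 87 mm and grips with 3 to 60 N. Pads are 19 mm wide; open, the fingers measure 117 mm over their backs; the gripper's body (75 mm by 190 mm) begins 51 mm behind the grasp point.
Start: joints at [-0.029, 0.469, -0.049, 1.532, 0.024, 1.141, -0.082], TCP at [675.018, 0.046, 222.573] pointing down, gripper open.
Joint ranges: [-2.59, 2.59], [-0.33, 1.99], [-1.39, 1.29], [0.1, 2.45], [-1.04, 4.18], [0.21, 1.99], [-2.66, 2.66]. Speed limits (rad/s): [2.57, 2.57, 3.14, 3.14, 3.14, 3.14, 3.14].

INTERFACE

Orientations are given as a 3x3 rotation matrix whose columns are the frame's x, y, z axes.
In Python, from bench import manip, cams gives the robot as it stands.
- The arm moves only by the tool send_rows, never from a script. Its argument "series" is text: rows parted by semicolons, each of 7 numbers parted by spaces: the shift along the world's x, y, z in mm, then the turn, a rotation vector about the world's x, y, z in rad, then the opening, from 0 (shut) to 1 (fully open). In form: tx ty tz wx wy wz claw; .... A call has 1 to 12 rows; each row shifts and turns the commanded pose from where the row before left it; what a row does not reach is not made up. A row lasts 1/8 s, in which the tool goes at most 62.5 mm and 10.7 degrees, less where a joint would pass 70% of its speed; a pose out of reach is approached as far as the arm can. A call is refused whole if a number of a shift passes 62.5 or a number of a turn 0.188, either way. A call with a gripper value outside its range is refused whole. The fingers move at their own pace and stop on an object; "squeeze" is the grip in N (left out, the last holds). Time passes only in rows, so rows that do not move let the fingers close. It gives the time, the measured TCP pose, the force, the opening and the grip force at its end, in the units of the state.
- manip.state(): the state, without advancing time (a new reading comes with each control period).
- cams.camera(name): name is "scene" or "side" or "wrist"; returns (picture, depth): 400x640x3 uint8, blue, green, red; 400x640 float32, mm along the optical axis (not along the pixel's ray), 0 where there is no reading.
- cams.get_calibration(name): a dict with "fx", "fy", "cx", "cy" (pixels), "R" (3x3) and "t" (3): a world point X has camera coordinates R X + t. Camera axes: x right, y down, z forward; pixel columns grow to the right and rows downward; lengths in mm; the calibration is good to about 2 mm. The wrist camera is an equidistant fisheye: a pixel r from the principal point sees the ray r / f radians off the axis. A picture is of the moment at which its call begins: read the wrist's pose just before it. get_calibration takes no time and is no camera call; for the wrist camera it gives the pose at the moment of the call.
- manip.sign_off(): hands the job in; it is judged then, once.
The state is a dict: "t": time; "qpos": joint angles; "joint_vel": joint speeds; "joint_torque": joint torques, N m; "position": TCP position; "ee_rot": TCP orientation; "ft_force": force on the tool from outside, world axes, zero at the start; "moment": the same for the moment, N m; "grip_width": finger opening in mm; "finger_force": force on a finger pad.
Only numpy, scipy, OpenCV 4.12 (cv2) and the standard library are available. Lean on these libraries where they do the work, as an engineer would, in place of code of your own. Each camera call takes 0.05 s, during which the arm holds its last target. There are 200 camera calls.

TASK

One of the two test slides on the desk carries the circuit board: with the fingertips, push that slide by its upright end plate all the way in to its stop, then let go so that it springs back and catches on its stop pin, half-way. Push gently, keep off the board, which must stay lying in its nest and must not be lifted, and leave the stop pins, the empty slide and the other things on the desk alone.

Things in the scene. Friction and masses are not known exactly. Their poses are not given: they have to be found in the camera images.
- fixture_a: The fixture whose slide carries the circuit board. Black base 300 x 160 x 10 mm (x -130 to +170, y -80 to +80 from the origin), fixed. Origin on the desk surface; its x axis is the way its slide is pushed in. Both fixtures look alike, stand left or right at random, turned up to 0.3 rad. Side rails are 32 mm high; the bracket of the stop pin stands on the left (+y) rail, x -6 to +16, y 38 to 74, 74 mm high.
- fixture_b: The fixture whose slide is empty, to be left alone. Black base 300 x 160 x 10 mm (x -130 to +170, y -80 to +80 from the origin), fixed. Origin on the desk surface; its x axis is the way its slide is pushed in. Both fixtures look alike, stand left or right at random, turned up to 0.3 rad. Side rails are 32 mm high; the bracket of the stop pin stands on the left (+y) rail, x -6 to +16, y 38 to 74, 74 mm high.
- push_plate_a (a point): Centre of the front face (to push on) of the upright aluminium end plate of slide a: 90 mm wide (y), 8 mm thick, from 26 to 86 mm above the desk; this point is 56 mm above the desk and moves with the slide. Axes: x is the push direction, z up. Two short ribs stand behind the plate, nothing in front of it above the 10 mm base.
- push_plate_b (a point): Centre of the front face (to push on) of the upright aluminium end plate of slide b: 90 mm wide (y), 8 mm thick, from 26 to 86 mm above the desk; this point is 56 mm above the desk and moves with the slide. Axes: x is the push direction, z up. Two short ribs stand behind the plate, nothing in front of it above the 10 mm base.
- slide_a (a joint): Travel of slide a, m: 0 = spring out (start), grows as it is pushed in along x; 0.055 = fully in, at the stop. Spring pushes back 3 N at 0, 5 N at 0.030, 7 N at 0.055; the ramp under the pin adds up to 3 N from 0.004 to 0.027. Let go from beyond 0.031, it comes back and rests on the pin at 0.030 (mid position); let go earlier, it returns to 0.
- slide_b (a joint): Travel of slide b, m: 0 = spring out (start), grows as it is pushed in along x; 0.055 = fully in, at the stop. Spring pushes back 3 N at 0, 5 N at 0.030, 7 N at 0.055; the ramp under the pin adds up to 3 N from 0.004 to 0.027. Same mechanism as slide a; to stay at 0.
- pin_a (a joint): Lift of the stop pin of fixture a, a vertical sprung steel pin, 8 mm, with a black knob (top 98 mm above the desk when down), at x +5, y +50 mm of the fixture; 0 = down, up to 0.010 m as the ramp of the slide passes under it, falls back by itself.
- pin_b (a joint): Lift of the stop pin of fixture b, a vertical sprung steel pin, 8 mm, with a black knob (top 98 mm above the desk when down), at x +5, y +50 mm of the fixture; 0 = down, up to 0.010 m as the ramp of the slide passes under it, falls back by itself.
- nest_a (a point): Centre of the floor of the shallow nest on slide a, 26 mm above the desk, 80 mm behind the push face (along x); inside 83 x 73 mm between lips 6 mm high. Axes as the fixture's.
- board_center (a point): Centre of the loose green circuit board, 80 x 70 x 4 mm (parts on it up to 14 mm above its underside), lying in the nest of slide a; this point is 2 mm above its underside.
- mouse: Black computer mouse, loose, 105 x 60 x 33 mm, origin at the centre of its underside. Leave alone.
- probe_box: Small blue adapter box, loose, 85 x 55 x 22 mm, origin at the centre of its underside. Leave alone.
- pen_pot: Grey pen pot with pens, loose, 72 mm wide, 95 mm high (pens to about 155 mm), origin at the centre of its underside. Leave alone.
Not all that is in view belongs to the job. Of the things like the part that bears board_center, leave any that is blue; of the rest the larger one is meant.

How it is judged:
By the outcome, as a careful person would: the job done as asked, in the order asked, and still so for the second after the job is handed in, with the robot touching nothing.
It also fails if it takes over 38 s, if anything falls off the work surface, if the arm or the gripper's body presses on something with over 40 N, if the wrist force passes 120 N, or if a joint passes its speed limit or range.

## Working session

There is one attempt and no reset: what is moved stays moved. The work goes in short steps, Python scripts to look and compute and a tool call to move; the robot and the scene stay as the last step left them, time stands still between calls to the robot, and variables do not carry over. Pictures are saved under pics/ and viewed, at most 10 in all, crops included, and the job is handed in when it is done.

Besides the shell and the picture viewer there is one more tool, called after "Request:" by a JSON object that holds its "method" and its "body", one argument or row to a line. send_rows: Moves the arm, as the interface text tells. Its arguments: {"type":"object","properties":{"series":{"type":"string"},"squeeze":{"type":"number"}},"required":["series"]}

```bash
mkdir -p pics
cat > h.py <<'E'
import numpy as np, cv2
from bench import manip, cams
def snap(n,f):
    c=cams.get_calibration(n); im,d=cams.camera(n); cv2.imwrite(f'pics/{f}.png',im); np.savez(f'pics/{f}.npz',im=im,d=d,**{k:np.array(v) for k,v in c.items()}); return im,d,c
def world(f,u,v,d=None):
    z=np.load(f'pics/{f}.npz'); D=z['d'][int(v),int(u)] if d is None else d
    p=np.array([(u-z['cx'])/z['fx']*D,(v-z['cy'])/z['fy']*D,D]); return z['R'].T@(p-z['t'])
def proj(f,X):
    z=np.load(f'pics/{f}.npz'); p=z['R']@np.array(X)+z['t']; return z['fx']*p[0]/p[2]+z['cx'],z['fy']*p[1]/p[2]+z['cy']
E
python3 - <<'E'
from h import *
for n in('scene','side'):
    im,d,c=snap(n,n+'0'); print(n,np.round(-np.array(c['R']).T@np.array(c['t'])))
s=manip.state(); print(s['t'],s['position'],s['ee_rot'],s['grip_width'])
E
```

```text
scene [1299. -335. 1234.]
side [340. 947. 599.]
0.1 [6.74482350e+02 7.15104649e-02 2.21606808e+02] [[-7.69216034e-05  9.99998560e-01 -1.69531829e-03]
 [ 9.99999997e-01  7.68942639e-05 -1.61916462e-05]
 [-1.60612626e-05 -1.69531954e-03 -9.99998563e-01]] 86.90920508801288
```

View pics/scene0.png

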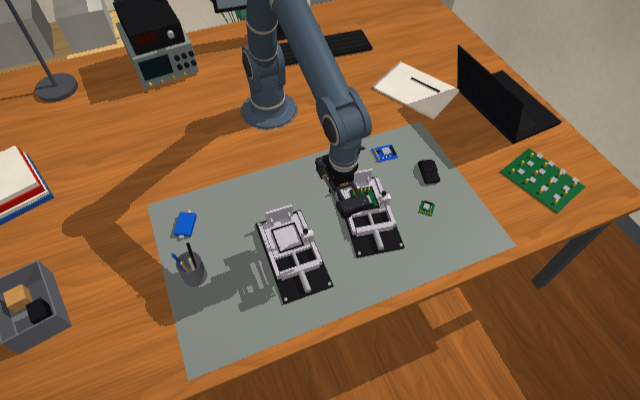

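View pics/side0.png

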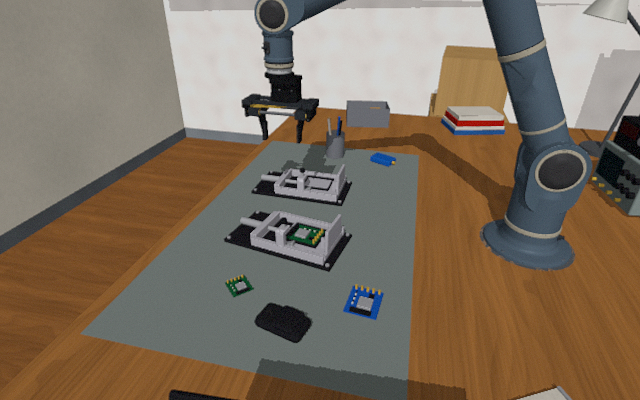

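The side view shows the left fixture (side pixel 290,240) carrying a green board at (307,235), and the empty slide at (303,183). Their upright plates face the robot. In the scene view:
- **Board candidates:** green in the nest (372,190), small loose green (427,208), blue (385,153), and a big panel off on the desk (542,180).
- **Choice:** the green board in the nest, so fixture_a is the one at +y.

I'll check this in close crops.

Run:
```python
from h import *
a=cv2.imread('pics/side0.png')[195:275,215:365]; b=cv2.imread('pics/scene0.png')[150:310,240:440]
cv2.imwrite('pics/c1.png',cv2.resize(a,None,fx=5,fy=5,interpolation=2)); cv2.imwrite('pics/c2.png',cv2.resize(b[:, :],None,fx=3.7,fy=3.7,interpolation=2))
```

```text
(no output)
```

View pics/c1.png

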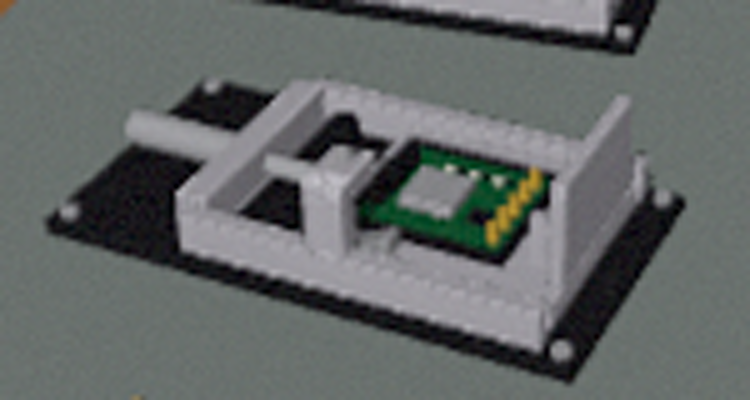

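View pics/c2.png

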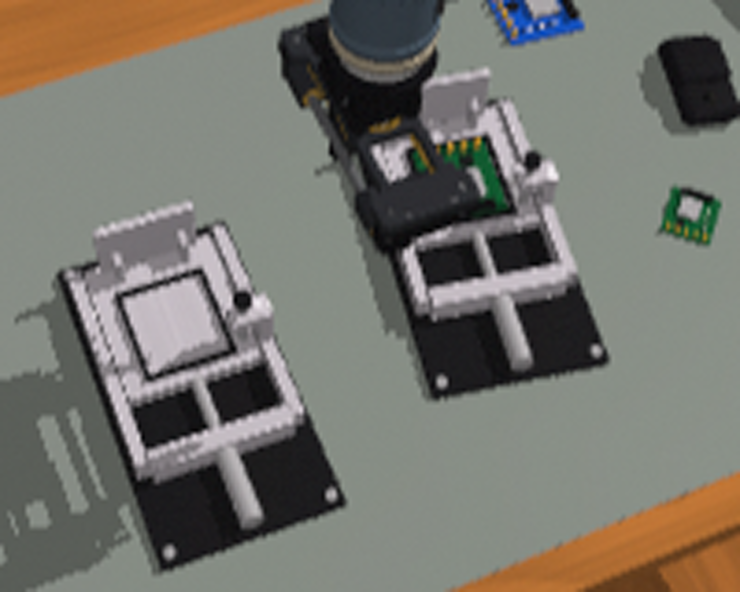

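The close crops confirm it: the board with the white chip and yellow header lies in the nest of the left (+y) fixture. Base corners in the side crop are at (45,228), (572,382) and (686,203), and the plate's +y top corner is near (558,175).

Run:
```python
from h import *
from scipy.optimize import least_squares
def atz(f,u,v,zz):
    a=world(f,u,v,500.);b=world(f,u,v,1500.); return a+(b-a)*(zz-a[2])/(b[2]-a[2])
S=lambda x,y:(215+x/5,195+y/5); C=lambda x,y:(240+x/3.7,150+y/3.7)
obs=[('side0',*S(45,228),170,80,10),('side0',*S(572,382),-130,80,10),('side0',*S(686,203),-130,-80,10),('scene0',*C(430,400),170,-80,10),('scene0',*C(608,362),170,80,10)]
for o in obs: print(o[0],o[3:5],atz(*o[:3],10).round(1))
def W(p,x,y,z): c,s=np.cos(p[2]),np.sin(p[2]); return [p[0]+c*x-s*y,p[1]+s*x+c*y,z]
r=least_squares(lambda p:np.concatenate([np.array(proj(o[0],W(p,*o[3:])))-o[1:3] for o in obs]),[650,100,0])
print(r.x,r.fun.round(1))
# plate top +y corner: triangulate
q=least_squares(lambda X:np.concatenate([np.array(proj('side0',X))-S(558,175),np.array(proj('scene0',X))-C(489,70)]),[550,100,80]); print('plate +y top',q.x,q.fun)
c,s=np.cos(r.x[2]),np.sin(r.x[2]); d=q.x[:2]-r.x[:2]; print('in fixture',c*d[0]+s*d[1],-s*d[0]+c*d[1])
# depth points on plate face in side view
z=np.load('pics/side0.npz'); P=[]
for cx,cy in [(585,200),(600,170),(575,260),(600,230),(585,235),(610,190),(610,140)]:
    u,v=S(cx,cy); X=world('side0',u,v); d=X[:2]-r.x[:2]; print(X.round(1),(c*d[0]+s*d[1]).round(1),(-s*d[0]+c*d[1]).round(1))
```

```text
side0 (170, 80) [771.9 205.8  10. ]
side0 (-130, 80) [480.5 258.7  10. ]
side0 (-130, -80) [453.  101.8  10. ]
scene0 (170, -80) [756.2  32.   10. ]
scene0 (170, 80) [782.3 191.2  10. ]
[ 5.96248908e+02  1.50541970e+02 -1.94810137e-01] [-0.7 -2.5 -1.1 -1.5  0.2 -1.   0.9 -3.   0.8 -1.5]
plate +y top [501.28453435 206.33768502  87.79478126] [-0.34444083  0.16187997 -0.39463711 -0.38599527]
in fixture -103.96901936500124 36.35707949981506
[492.3 180.5  58.1] -107.8 9.3
[488.7 162.6  64.7] -107.9 -9.0
[494.  192.6  30.2] -108.4 21.5
[488.5 158.   25.2] -107.1 -13.5
[491.9 180.1  36.9] -108.1 8.8
[486.3 145.8  42. ] -106.9 -25.9
[487.  147.2  73. ] -106.6 -24.4
```

Plate face is about x 490, y 170, with yaw about -0.17. Next I move above the front of the plate, turn so both fingertips line up along it, shut the fingers, and look from near.

Request:
{"method": "send_rows", "body": {
  "series": "-28 22 0 0 0 0.175 0; -28 22 0 0 0 0.175 0; -28 22 0 0 0 0.175 0; -28 22 0 0 0 0.175 0; -28 22 0 0 0 0.175 0; -28 22 0 0 0 0.175 0; -28 22 0 0 0 0.175 0; -28 21 0 0 0 0.175 0; 0 0 0 0 0 0 0; 0 0 0 0 0 0 0",
  "squeeze": 20
}}

```text
t: 1.35
position: [451.5, 174.4, 222.5]
ee_rot: [[-0.985, 0.172, 0.0], [0.172, 0.985, -0.0], [-0.0, -0.0, -1.0]]
ft_force: [0.7, 0.7, -0.4]
grip_width: 1.3
finger_force: 0.0
```

Run:
```python
from h import *
s=manip.state(); print(s['t'],s['position'],s['ee_rot'].round(3) if hasattr(s['ee_rot'],'round') else s['ee_rot'],s['grip_width'])
im,d,c=snap('wrist','w1'); snap('scene','scene1'); print({k:np.array(v).round(2).tolist() for k,v in c.items()})
cv2.imwrite('pics/c3.png',cv2.resize(cv2.imread('pics/scene1.png')[150:270,310:430],None,fx=5,fy=5,interpolation=2))
```

```text
1.35 [451.46768914 174.44735435 222.50416075] [[-0.985  0.172  0.   ]
 [ 0.172  0.985 -0.   ]
 [-0.    -0.    -1.   ]] 1.3186604562795494
{'fx': 309.71, 'fy': 309.71, 'cx': 323.92, 'cy': 199.76, 'R': [[0.17, 0.99, 0.0], [0.95, -0.17, 0.26], [0.25, -0.04, -0.97]], 't': [-250.06, -432.8, 282.51]}
```

View pics/w1.png

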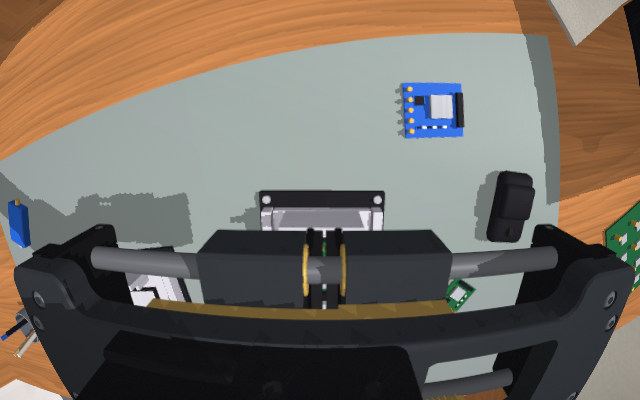

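View pics/c3.png

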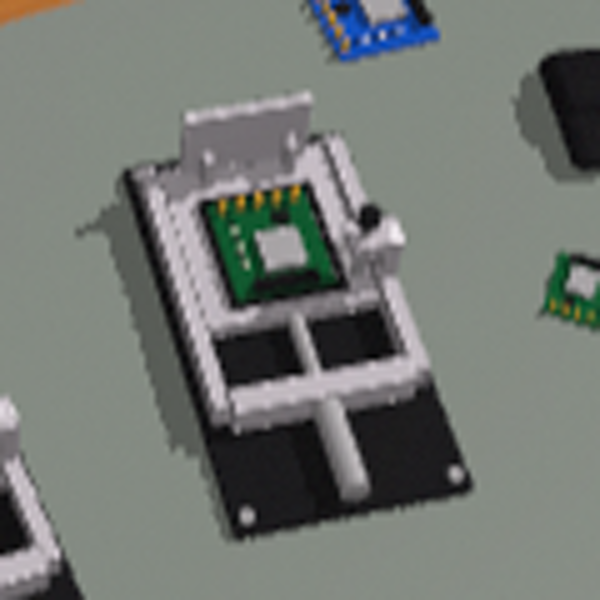

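The wrist view shows the near base edge from (260,192) to (384,192), with the plate behind it in columns 273–371, centred at about 322. The scene crop shows the whole slide, with plate top corners at (185,110) and (312,95), and the board in its nest.

Run:
```python
from h import *
z=np.load('pics/w1.npz')
def ray(u,v):
    a=np.array([u-z['cx'],v-z['cy']]); r=np.hypot(*a); th=r/z['fx']; return np.r_[a/r*np.sin(th),np.cos(th)]
o=-z['R'].T@z['t']
for u,v in [(260,192),(384,192)]:
    w=z['R'].T@ray(u,v); print('base corner',(o+w*(10-o[2])/w[2]).round(1))
for u,v in [(273,210),(280,215),(300,220),(322,222),(345,220),(363,215),(371,210),(322,210),(300,210),(345,210)]:
    q=ray(u,v); D=z['d'][v,u]; print((u,v),(z['R'].T@(q/q[2]*D-z['t'])).round(1))
def atz(f,u,v,zz):
    a=world(f,u,v,500.);b=world(f,u,v,1500.); return a+(b-a)*(zz-a[2])/(b[2]-a[2])
C=lambda x,y:(310+x/5,150+y/5)
for p in [(185,110),(312,95)]: print('plate top', atz('scene1',*C(*p),86).round(1))
for p in [(237,540),(470,490),(120,172)]: print('base scene', atz('scene1',*C(*p),10).round(1))
```

```text
base corner [457.8  92.1  10. ]
base corner [484.7 246.1  10. ]
(273, 210) [480.  106.7  24.3]
(280, 215) [487.1 114.3  26.4]
(300, 220) [486.3 142.2  61.8]
(322, 222) [489.6 166.3  70.9]
(345, 220) [493.9 191.   64.4]
(363, 215) [504.1 214.2  27.8]
(371, 210) [503.  225.8  17.2]
(322, 210) [489.9 166.   25.3]
(300, 210) [485.7 139.5  24.1]
(345, 210) [495.5 193.6  23. ]
plate top [481.6 122.1  86. ]
plate top [502.7 208.3  86. ]
base scene [757.3  35.6  10. ]
base scene [782.4 189.9  10. ]
base scene [461.3  85.8  10. ]
```

The plate centre is at (490,166), yaw -0.173, and the TCP is 39 mm in front of it. I'll go down to z ≈ 56 and approach.

Request:
{"method": "send_rows", "body": {
  "series": "0 -1 -40 0 0 0 0; 0 -1 -45 0 0 0 0; 0 0 -45 0 0 0 0; 0 0 -36 0 0 0 0; 0 0 0 0 0 0 0; 8 -1.4 0 0 0 0 0; 8 -1.4 0 0 0 0 0; 4 -0.7 0 0 0 0 0; 0 0 0 0 0 0 0"
}}

```text
t: 2.58
position: [471.8, 169.5, 57.2]
ee_rot: [[-0.985, 0.171, 0.001], [0.171, 0.985, 0.0], [-0.001, 0.001, -1.0]]
ft_force: [0.6, 0.6, 0.0]
grip_width: 0.3
finger_force: 0.0
```

Request:
{"method": "send_rows", "body": {
  "series": "4 -0.7 0 0 0 0 0; 4 -0.7 0 0 0 0 0; 4 -0.7 0 0 0 0 0; 4 -0.7 0 0 0 0 0; 4 -0.7 0 0 0 0 0; 0 0 0 0 0 0 0"
}}

```text
t: 3.32
position: [489.9, 166.2, 56.4]
ee_rot: [[-0.986, 0.169, -0.002], [0.169, 0.986, -0.0], [0.002, -0.001, -1.0]]
ft_force: [-4.7, 1.7, 3.5]
grip_width: 0.4
finger_force: 2.4
```

Contact made at about 5 N. I'll keep pushing, slowly.

Request:
{"method": "send_rows", "body": {
  "series": "4 -0.7 0 0 0 0 0; 4 -0.7 0 0 0 0 0; 4 -0.7 0 0 0 0 0; 4 -0.7 0 0 0 0 0; 4 -0.7 0 0 0 0 0; 4 -0.7 0 0 0 0 0; 4 -0.7 0 0 0 0 0; 4 -0.7 0 0 0 0 0; 0 0 0 0 0 0 0"
}}

```text
t: 4.45
position: [521.6, 160.6, 56.3]
ee_rot: [[-0.986, 0.17, -0.003], [0.17, 0.986, -0.001], [0.003, -0.001, -1.0]]
ft_force: [-5.9, 1.1, 4.2]
grip_width: 0.4
finger_force: 2.9
```

Request:
{"method": "send_rows", "body": {
  "series": "3 -0.5 0 0 0 0 0; 3 -0.5 0 0 0 0 0; 0 0 0 0 0 0 0"
}}

```text
t: 4.82
position: [527.3, 159.6, 56.3]
ee_rot: [[-0.986, 0.17, -0.004], [0.17, 0.986, -0.001], [0.003, -0.001, -1.0]]
ft_force: [-5.7, 0.7, 4.7]
grip_width: 0.5
finger_force: 3.2
```

Request:
{"method": "send_rows", "body": {
  "series": "3 -0.5 0 0 0 0 0; 3 -0.5 0 0 0 0 0; 0 0 0 0 0 0 0"
}}

```text
t: 5.2
position: [532.8, 158.7, 56.3]
ee_rot: [[-0.986, 0.169, -0.005], [0.169, 0.986, -0.001], [0.004, -0.002, -1.0]]
ft_force: [-8.0, -0.1, 5.9]
grip_width: 0.7
finger_force: 3.7
```

Request:
{"method": "send_rows", "body": {
  "series": "2 -0.35 0 0 0 0 0; 0 0 0 0 0 0 0"
}}

```text
t: 5.45
position: [532.7, 158.6, 56.3]
ee_rot: [[-0.986, 0.169, -0.008], [0.169, 0.986, -0.002], [0.008, -0.003, -1.0]]
ft_force: [-12.0, 0.6, 10.1]
grip_width: 0.2
finger_force: 6.0
```

Request:
{"method": "send_rows", "body": {
  "series": "2 -0.35 0 0 0 0 0; 0 0 0 0 0 0 0"
}}

```text
t: 5.7
position: [532.7, 158.6, 56.2]
ee_rot: [[-0.986, 0.168, -0.012], [0.168, 0.986, -0.002], [0.012, -0.004, -1.0]]
ft_force: [-16.7, 0.5, 13.9]
grip_width: 0.4
finger_force: 8.2
```

Position no longer advances while the force climbs to 17 N, so the slide is at its stop. Now backing off.

Request:
{"method": "send_rows", "body": {
  "series": "-6 1 0 0 0 0 0; -6 1 0 0 0 0 0; -6 1 0 0 0 0 0; -6 1 0 0 0 0 0; -6 1 0 0 0 0 0; -6 1 0 0 0 0 0; -10 1.7 0 0 0 0 0; -15 2.6 0 0 0 0 0; -20 3.5 0 0 0 0 0; 0 0 0 0 0 0 0"
}}

```text
t: 6.95
position: [456.4, 171.8, 56.6]
ee_rot: [[-0.986, 0.168, -0.001], [0.168, 0.986, -0.0], [0.001, -0.001, -1.0]]
ft_force: [1.1, 0.2, 0.8]
grip_width: 0.7
finger_force: 0.0
```

Request:
{"method": "send_rows", "body": {
  "series": "0 0 30 0 0 0 0; 0 0 40 0 0 0 0; 0 0 40 0 0 0 0; 0 0 40 0 0 0 0; 0 0 0 0 0 0 0"
}}

```text
t: 7.58
position: [460.7, 172.4, 209.9]
ee_rot: [[-0.985, 0.171, 0.008], [0.171, 0.985, 0.003], [-0.007, 0.004, -1.0]]
ft_force: [0.5, 0.3, -0.5]
grip_width: 0.6
finger_force: 0.0
```

Run:
```python
from h import *
snap('scene','scene2'); snap('side','side2'); s=manip.state(); print(s['t'],s['position'],s['ft_force'])
a=cv2.resize(cv2.imread('pics/scene2.png')[150:270,310:430],(400,400),interpolation=2)
b=cv2.resize(cv2.imread('pics/scene1.png')[150:270,310:430],(400,400),interpolation=2)
cv2.imwrite('pics/c4.png',np.hstack([b,a]))
```

```text
7.675 [458.36134709 171.18807656 206.58661118] [-1.10390634 -0.17466956 -0.62987392]
```

View pics/c4.png

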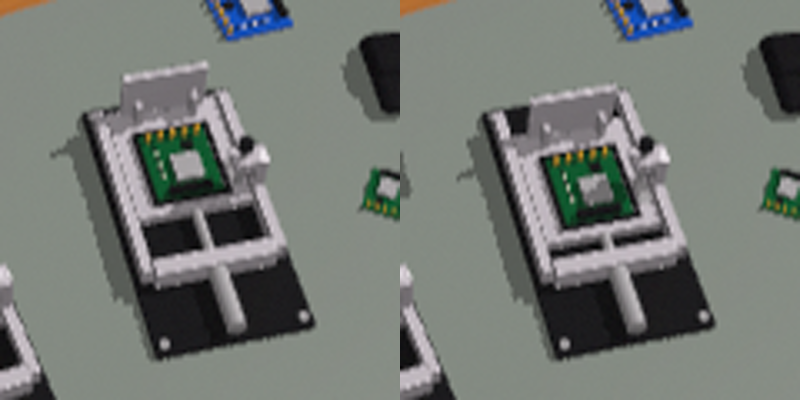

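The right half shows the slide resting about 29 mm in (plate top moved from row 65 to 88 in the crop), with the pin down and the board still in its nest.

```bash
python3 -c "
from bench import manip
print(manip.sign_off())"
```

```text
the job is handed in; nothing more can be done
None
```

I pushed the slide carrying the board in to its stop and let it spring back onto its pin at mid position (about 29 mm in by the camera). The board is still in its nest, the arm is clear, and the job is handed in.

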